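# Sort the sample tubes into their racks by height

## Task

Two loose blue-capped sample tubes, one short and one tall, stand on the bench between two teal racks. Put each one upright into an empty bay of the rack that already holds tubes of its own height; set them down rather than dropping them, do not tip them over, and let go.

Things in the scene. Friction and masses are not known exactly. Their poses are not given: they have to be found in the camera images.
- tube_short: The shorter loose sample tube, upright on the bench: plain cylinder, diameter 30 mm, 58 mm tall, rigid pale plastic, white label, blue cap (top 16 mm, same diameter), flat bottom, about 30 g. Origin: centre of underside; z up along the tube. The two differ only in height. A red-capped tube (72 mm) nearby is not part of the job.
- tube_tall: The taller loose sample tube, upright on the bench: plain cylinder, diameter 30 mm, 86 mm tall, rigid pale plastic, white label, blue cap (top 16 mm, same diameter), flat bottom, about 45 g. Origin: centre of underside; z up along the tube. The two differ only in height. A red-capped tube (72 mm) nearby is not part of the job.
- rack_short: Fixed teal rack of 58 mm tubes; left or right varies. Tray 220 (x) by 58 mm (y), a row of 4 square bays 50 mm inside, 54 apart; walls 4 mm thick, 16 high; bay floor 4 mm above bench. Bays at x = +27, +81 mm hold fixed blue-capped tubes, tops 62 mm above bench; bays at x = -27, -81, y = 0 are empty. Origin: underside centre, at bench height; z up, x away from robot within 10 deg.
- rack_tall: Fixed teal rack of 86 mm tubes; left or right varies. Tray 220 (x) by 58 mm (y), a row of 4 square bays 50 mm inside, 54 apart; walls 4 mm thick, 16 high; bay floor 4 mm above bench. Bays at x = +27, +81 mm hold fixed blue-capped tubes, tops 90 mm above bench; bays at x = -27, -81, y = 0 are empty. Origin: underside centre, at bench height; z up, x away from robot within 10 deg.

How it is judged:
At the end, for the whole second after the job is handed in: Each blue-capped tube stands in an empty bay of the rack that holds tubes of its own height: centre in the empty half of the row, within 20 mm of its middle line, underside less than 10 mm above the bench, upright within 10 degrees, at rest (x of tube_short in the frame of rack_short between -0.106 and -0.002 m and y of tube_short in the frame of rack_short between -0.02 and 0.02 m and z of tube_short in the frame of rack_short between -0.004 and 0.01 m and angle between each of tube_short, tube_tall's own z axis and vertical below 0.17 rad and linear speed of each of tube_short, tube_tall below 0.03 m/s and angular speed of each of tube_short, tube_tall below 0.3 rad/s and x of tube_tall in the frame of rack_tall between -0.106 and -0.002 m and y of tube_tall in the frame of rack_tall between -0.02 and 0.02 m and z of tube_tall in the frame of rack_tall between -0.004 and 0.01 m); the robot touches nothing.
It fails at once if the short tube is tipped over (more than 40 degrees) (angle between tube_short's own z axis and vertical above 0.7 rad).
It fails at once if the short tube is dropped (falls free of the fingers at more than 0.7 m/s, a drop of some 25 mm) (linear speed of tube_short above 0.7 m/s and contact force between the fingers and tube_short below 0.05 N).
It fails at once if the tall tube is tipped over (more than 40 degrees) (angle between tube_tall's own z axis and vertical above 0.7 rad).
It fails at once if the tall tube is dropped (falls free of the fingers at more than 0.7 m/s, a drop of some 25 mm) (linear speed of tube_tall above 0.7 m/s and contact force between the fingers and tube_tall below 0.05 N).
It also fails if it takes over 61 s, if anything falls off the work surface, if the arm or the gripper's body presses on something with over 40 N, if the wrist force passes 120 N, or if a joint passes its speed limit or range.

## Robot

A 7-joint arm with a two-finger parallel gripper is mounted at the origin on the work surface. World frame = base frame: x ahead of the robot, y to its left, z up, the work surface at z = 0. Lengths are in m, angles in rad, forces in N, time in s.
With the tool pointing down it reaches from about 0.425 to 0.95 m from the base axis. Payload 4.7 kg.
Tool frame: the origin (TCP) lies between the finger pads; the fingertips stand 19 mm ahead of it and the grasp point (between the pads) is the TCP; z points along the fingers, x is the direction in which the jaws open and shut, and the axes are right-handed (so a half turn about z gives the same grasp; the last joint's range is limited). The gripper opens to 85 mm and grips with 20 to 120 N. Pads are 22 mm wide; open, the fingers measure 114 mm over their backs; the gripper's body (76 mm by 85 mm) begins 54 mm behind the grasp point. The pads swing forward as they close: fully open they stand 13 mm farther back than shut.
Start: joints at [1.127, 0.469, -0.049, 1.532, 0.024, 1.141, -0.082], TCP at [0.272, -0.618, 0.25] pointing down, gripper open.
Joint ranges: [-2.59, 2.59], [-0.33, 1.99], [-1.39, 1.29], [0.1, 2.45], [-1.04, 4.18], [0.21, 1.99], [-2.66, 2.66]. Speed limits (rad/s): [2.57, 2.57, 3.14, 3.14, 3.14, 3.14, 3.14].

## Interface

Orientations are given as a unit quaternion [x, y, z, w].
In Python, from station import arm gives the robot as it stands. The module is installed in compiled form; this text tells all that it offers.
- The arm moves only by the shell command python3 -m pendant 'ROWS' [OPENING]. ROWS is JSON, a list of rows, each a list of 2 entries, a list of its own where there are three numbers: the shift along the tool's x, y, z in cm, then the turn, a rotation vector about the tool's x, y, z in degrees. A call has 1 to 10 rows; each row is the pose to reach, as a shift and turn from the pose commanded when the call began, along the tool's axes at that moment; what a row does not reach only later rows make up. A row lasts 1/10 s, in which the tool goes at most 50 mm and 8.59 degrees, less where a joint would pass 70% of its speed; a pose out of reach is approached as far as the arm can. A call with a gripper value outside its range is refused whole. OPENING is the finger opening in cm, from 0 to 8.54, set as the call begins (- or left out, the last holds). The fingers move at their own pace and stop on an object; the grip force is fixed at half the most. Time passes only in rows, so rows that repeat a pose let the fingers close. It gives the time, the measured TCP pose, the force and the opening at its end, in the units of the state.
- arm.read_state(): the state, without advancing time (a new reading comes with each control period).
- arm.get_image(name): name is "side" or "top"; returns a dict with "color" (400x640x3 uint8, blue, green, red), "range_z" (400x640 float32, m along the optical axis (not along the pixel's ray), 0 where there is no reading), "fov_y" (degrees; the focal length in pixels is half the picture's height over the tangent of half this angle, whatever the lens; pixels are square), "cx", "cy" (the principal point, pixels), "view" (4x4, takes a point from world to camera coordinates). Camera axes: x right, y down, z forward; pixel columns grow to the right and rows downward; lengths in m; the calibration is good to about 2 mm. A picture is of the moment at which its call begins.
- arm.hand_in(): hands the job in, once; it reports no verdict.
Trained networks look in a picture, given as the dict that the camera call returned (one of the last four; its "shot" number tells which), for a name from the list of things; names that differ only in an ending like _2 or _b are one class to them, and where a whole thing is asked for, a point or a joint stands for the part that bears it (a point fixed in the world has none). Each returns a list of dicts, best first, with "confidence" (0 to 1); they miss things now and then, are a little off and sometimes report something else, mostly with a low value. They report only what shows in the picture. A call takes as long as a camera call.
- arm.look_for(target, picture): "bbox" ([left, top, right, bottom] in pixels, round what is visible of it).
- arm.regions_of(target, picture): "mask" (400x640 bool, what is visible of it) and "bbox" ([left, top, right, bottom] in pixels, round what is visible of it).
- arm.pinpoint(target, picture): "point" ([column, row] in pixels: a listed point, or the origin of a listed thing).
The state is a dict: "t": time; "joints": joint angles; "dq": joint speeds; "tau": joint torques, N m; "tool_pos": TCP position; "tcp_rot": TCP orientation; "contact_force": force on the tool from outside, world axes, zero at the start; "ft_torque": the same for the moment, N m; "gripper_width": finger opening in m.
Only numpy, scipy, OpenCV 4.12 (cv2) and the standard library are available. Lean on these libraries where they do the work, as an engineer would, in place of code of your own. Each camera call takes 0.05 s, during which the arm holds its last target.

## Working session

There is one attempt and no reset: what is moved stays moved. The work goes in short steps, Python scripts to look and compute and a shell command to move; the robot and the scene stay as the last step left them, time stands still between calls to the robot, and variables do not carry over. Pictures are saved under pics/ and viewed, and the job is handed in when it is done.

```bash
mkdir -p pics
cat > h.py <<'E'
import numpy as np, cv2
from station import arm
def deproj(im,u,v,z):
    f=200/np.tan(np.radians(im["fov_y"])/2)
    pc=np.stack([(u-im["cx"])/f*z,(v-im["cy"])/f*z,z,np.ones_like(z)],0)
    return (np.linalg.inv(im["view"])@pc.reshape(4,-1))[:3].T
def proj(im,p):
    f=200/np.tan(np.radians(im["fov_y"])/2)
    c=im["view"]@np.append(p,1); return f*c[0]/c[2]+im["cx"],f*c[1]/c[2]+im["cy"]
def cloud(im,mask):
    m=mask&(im["range_z"]>0); v,u=np.nonzero(m)
    return deproj(im,u.astype(float),v.astype(float),im["range_z"][m].astype(float))
E
python3 - <<'E'
from h import *
s=arm.read_state(); print({k:np.round(v,3).tolist() for k,v in s.items()})
for n in("top","side"):
    im=arm.get_image(n); cv2.imwrite(f"pics/{n}0.png",im["color"])
    print(n,np.round(np.linalg.inv(im["view"]),3).tolist(),im["fov_y"])
    for t in("tube_short","tube_tall","rack_short","rack_tall"):
        for r in arm.regions_of(t,im)[:3]:
            P=cloud(im,r["mask"]); 
            print(t,round(r["confidence"],2),np.round(r["bbox"]).tolist(),len(P),np.round(np.percentile(P,[2,50,98],axis=0),3).tolist() if len(P) else "")
        print(' pin',[(round(r["confidence"],2),np.round(r["point"]).tolist()) for r in arm.pinpoint(t,im)[:3]])
E
```

```text
{'t': 0.0, 'joints': [1.127, 0.469, -0.049, 1.534, 0.024, 1.141, -0.082], 'dq': [-0.002, 0.001, -0.0, -0.001, 0.002, -0.0, 0.0], 'tau': [-0.001, -51.032, -0.047, -23.772, 0.011, 0.007, 0.0], 'tool_pos': [0.272, -0.617, 0.249], 'tcp_rot': [0.838, -0.546, -0.001, -0.001], 'contact_force': [-0.445, 0.08, -0.189], 'ft_torque': [0.03, -0.029, -0.024], 'gripper_width': 0.085}
top [[-0.01, -0.989, 0.151, 0.396], [-1.0, 0.01, 0.005, 0.012], [-0.006, -0.151, -0.989, 0.894], [0.0, 0.0, 0.0, 1.0]] 50.36081725153303
tube_short 0.75 [302.0, 156.0, 321.0, 173.0] 238 [[0.595, 0.009, 0.004], [0.605, 0.023, 0.057], [0.622, 0.037, 0.061]]
 pin [(0.81, [313.0, 166.0])]
tube_tall 0.6 [346.0, 216.0, 365.0, 230.0] 241 [[0.462, -0.07, 0.0], [0.474, -0.055, 0.086], [0.499, -0.043, 0.089]]
tube_tall 0.17 [305.0, 154.0, 321.0, 173.0] 236 [[0.595, 0.009, 0.005], [0.605, 0.023, 0.057], [0.621, 0.036, 0.061]]
 pin [(0.58, [352.0, 227.0])]
rack_short 0.55 [390.0, 116.0, 428.0, 216.0] 2887 [[0.5, -0.208, 0.002], [0.602, -0.173, 0.007], [0.706, -0.143, 0.063]]
 pin [(0.58, [408.0, 172.0])]
rack_tall 0.89 [205.0, 10
[... 159 characters left out ...]
], [-0.587, 0.46, -0.666, 0.436], [0.017, -0.816, -0.578, 0.431], [0.0, 0.0, 0.0, 1.0]] 54.65272343465847
tube_short 0.95 [273.0, 178.0, 289.0, 217.0] 529 [[0.595, 0.01, 0.002], [0.602, 0.029, 0.037], [0.619, 0.035, 0.058]]
 pin [(0.86, [282.0, 210.0])]
tube_tall 0.72 [359.0, 177.0, 381.0, 224.0] 769 [[0.462, -0.068, 0.002], [0.47, -0.049, 0.052], [0.486, -0.045, 0.086]]
 pin [(0.88, [370.0, 221.0])]
rack_short 0.95 [294.0, 132.0, 397.0, 190.0] 2301 [[0.495, -0.214, 0.0], [0.619, -0.168, 0.012], [0.71, -0.141, 0.062]]
 pin [(0.93, [342.0, 168.0])]
rack_tall 0.56 [140.0, 196.0, 260.0, 322.0] 5908 [[0.504, 0.183, 0.002], [0.615, 0.214, 0.013], [0.72, 0.245, 0.09]]
 pin [(0.97, [199.0, 267.0])]
```

View pics/top0.png

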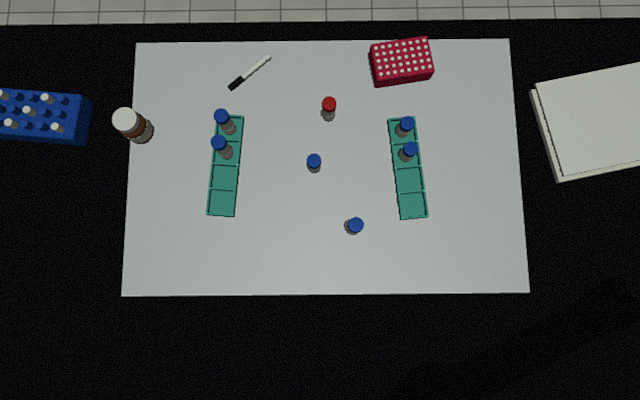

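View pics/side0.png

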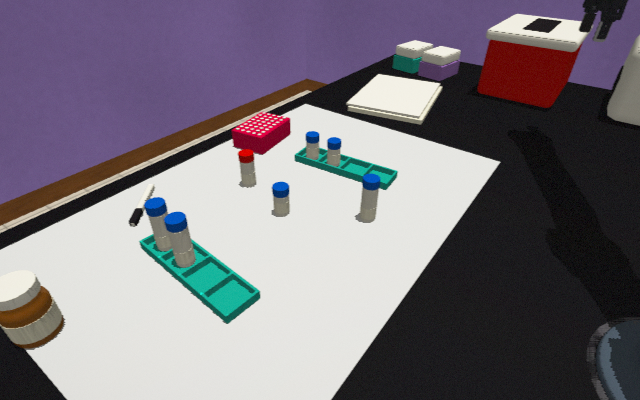

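Run:
```python
from h import *
im=arm.get_image("top")
hh=np.ones((400,640),bool)
v,u=np.mgrid[0:400,0:640]
P=deproj(im,u.ravel()*1.,v.ravel()*1.,im["range_z"].ravel().astype(float)).reshape(400,640,3)
for t in("rack_short","rack_tall"):
    r=arm.regions_of(t,im)[0]; m=r["mask"]&(im["range_z"]>0)
    Q=P[m]; rim=Q[(Q[:,2]<0.022)&(Q[:,2]>.011)]; low=Q[Q[:,2]<.022]
    rect=cv2.minAreaRect(low[:,:2].astype(np.float32)*1000); print(t,rect, "rim",cv2.minAreaRect(rim[:,:2].astype(np.float32)*1000))
    T=Q[Q[:,2]>.045]
    k=T[:,0]>np.median(T[:,0])
    print("tubetops",T[k].mean(0),T[~k].mean(0),cv2.minEnclosingCircle(T[k][:,:2].astype(np.float32)),cv2.minEnclosingCircle(T[~k][:,:2].astype(np.float32)))
for t,h in(("tube_short",.058),("tube_tall",.086)):
    r=arm.regions_of(t,im)[0]; Q=P[r["mask"]&(im["range_z"]>0)]; T=Q[Q[:,2]>h-.007]
    print(t,T.mean(0),cv2.minAreaRect(T[:,:2].astype(np.float32)*1000),T[:,2].max())
# all tall things
b=(P[...,2]>.03)&(P[...,2]<.11)&(P[...,0]>.3)
n,l,st,c=cv2.connectedComponentsWithStats(b.astype(np.uint8))
for i in range(1,n):
    if st[i,4]>60: q=P[l==i]; print(st[i],q[q[:,2]>q[:,2].max()-.01].mean(0),q[:,2].max())
```

```text
rack_short ((606.5196533203125, -177.99990844726562), (227.05877685546875, 64.98102569580078), 5.440678596496582) rim ((604.6904907226562, -175.5970916748047), (221.03768920898438, 59.579593658447266), 5.078793048858643)
tubetops [ 0.68250368 -0.16713377  0.06061271] [ 0.62935815 -0.17209818  0.06091261] ((0.6718642711639404, -0.16887831687927246), 0.026874104514718056) ((0.6311892867088318, -0.17356239259243011), 0.015529228374361992)
rack_tall ((618.3538208007812, 216.41360473632812), (70.2786865234375, 227.9232177734375), 86.2401351928711) rim ((614.67822265625, 212.25363159179688), (59.07638931274414, 220.72329711914062), 85.38191223144531)
tubetops [0.69045409 0.20299303 0.0809485 ] [0.63794513 0.20711723 0.0818108 ] ((0.68081134557724, 0.20648838579654694), 0.026501724496483803) ((0.6406451463699341, 0.2096358835697174), 0.01507369801402092)
tube_short [0.60809192 0.02242486 0.05808213] ((608.1632080078125, 22.789230346679688), (27.245342254638672, 27.50592613220215), 43.63568115234375) 0.06272697807376959
tube_tall [ 0.47561176 -0.0569212   0.08624215] ((475.7379150390625, -56
[... 191 characters left out ...]
87   86   55 3962] [0.71814594 0.59173027 0.06961342] 0.07407578631476908
[321  96  15  21 248] [ 0.72372746 -0.00904791  0.07195401] 0.0756915198725362
[111 107  38  34 888] [0.69092083 0.39769663 0.08521425] 0.08910824042240595
[213 108  21  24 316] [0.69374807 0.20511832 0.08993838] 0.09379541215165976
[397 116  17  18 229] [ 0.68378899 -0.16762383  0.0616833 ] 0.06523025796617943
[210 134  21  22 310] [0.64049217 0.2093531  0.09005703] 0.09362713115753374
[401 141  17  18 228] [ 0.63023733 -0.17290302  0.06194424] 0.06595662866488938
[306 153  15  17 202] [0.60899567 0.02265802 0.05816117] 0.06272697807376959
[346 217  17  17 217] [ 0.47561176 -0.0569212   0.08624215] 0.08993731161093355
```

The top view shows the tall tube at about (355,226), the short one at (314,162) and the red one at (329,104). The tall rack is on the left at (224,165) and the short rack on the right at (408,168), with the near two bays empty in each. The network reports, depth heights and pictures agree.

First I'll move above the tall tube and turn the jaws along world y.

```bash
python3 -m pendant '[[[-4,-4,0],[0,0,3]],[[-8,-8,0],[0,0,6]],[[-12,-12,1],[0,0,12]],[[-16,-15,2],[0,0,18]],[[-20,-19,3],[0,0,23.8]],[[-24,-23,4],[0,0,23.8]],[[-28,-27,4],[0,0,23.8]],[[-32,-31,4],[0,0,23.8]],[[-36,-35,4],[0,0,23.8]],[[-39,-38,4],[0,0,23.8]]]' 8.5
python3 - <<'E'
from h import *
from scipy.spatial.transform import Rotation as R
s=arm.read_state(); r=R.from_quat(s["tcp_rot"]); print(s["t"],s["tool_pos"],r.as_matrix().round(3).tolist(),np.round(s["joints"],2))
print(r.inv().apply(np.array([.476,-.057,.2])-s["tool_pos"])*100)
E
```

```text
t: 2.15
tool_pos: [0.4459, -0.1504, 0.211]
tcp_rot: [-0.707, 0.707, -0.001, 0.0]
contact_force: [0.4, -0.7, 0.6]
gripper_width: 0.085
2.15 [ 0.44586481 -0.15038946  0.21104379] [[-0.001, -1.0, 0.001], [-1.0, 0.001, -0.001], [0.001, -0.001, -1.0]] [ 0.44  0.19 -0.23  2.04  0.05  0.92 -1.39]
[-9.34212385 -3.00444188  1.1022335 ]
```

```bash
cat > d.py <<'E'
import sys; from h import *
from scipy.spatial.transform import Rotation as R
s=arm.read_state(); r=R.from_quat(s["tcp_rot"]); print(round(s["t"],2),s["tool_pos"].round(4) if hasattr(s["tool_pos"],'round') else s["tool_pos"],"zaxis",r.as_matrix()[:,2].round(3),"w",s["gripper_width"],"f",np.round(s["contact_force"],1))
print((r.inv().apply(np.array([float(a) for a in sys.argv[1:4]])-s["tool_pos"])*100).round(2))
E
python3 -m pendant '[[[0,0,0],[0,0,0]],[[0,0,0],[0,0,0]]]'; python3 d.py .476 -.057 .2
```

```text
t: 2.35
tool_pos: [0.4459, -0.1512, 0.2109]
tcp_rot: [0.708, -0.706, 0.0, -0.0]
contact_force: [0.2, -0.2, -0.3]
gripper_width: 0.0847
2.35 [ 0.4459 -0.1512  0.2109] zaxis [ 0. -0. -1.] w 0.08472484953338112 f [ 0.2 -0.2 -0.3]
[-9.41 -3.04  1.09]
```

```bash
python3 -m pendant '[[[-2,-0.7,0.2],[0,0,0]],[[-4.5,-1.5,0.5],[0,0,0]],[[-7,-2.3,0.8],[0,0,0]],[[-9,-2.9,1.1],[0,0,0]],[[-9.4,-3,1.1],[0,0,0]],[[-9.4,-3,1.1],[0,0,0]],[[-9.4,-3,1.1],[0,0,0]]]'; python3 d.py .476 -.057 .066
python3 - <<'E'
from h import *
for n in("top","side"):
    im=arm.get_image(n); cv2.imwrite(f"pics/{n}1.png",im["color"])
E
```

```text
t: 3.05
tool_pos: [0.4751, -0.0603, 0.1997]
tcp_rot: [-0.706, 0.708, -0.0, -0.0]
contact_force: [0.1, 0.3, 1.0]
gripper_width: 0.0851
3.05 [ 0.4751 -0.0603  0.1997] zaxis [-0.    -0.001 -1.   ] w 0.0850706895169629 f [0.1 0.3 1. ]
[-0.34 -0.09 13.37]
```

View pics/side1.png

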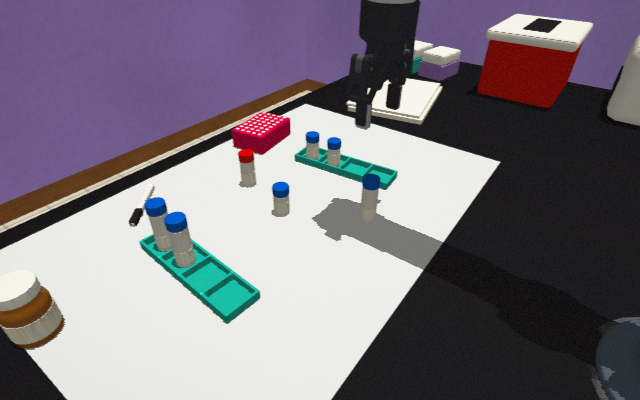

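The jaws straddle the tall tube at (371,195), with the fingertips clear above it. Next I descend.

```bash
python3 -m pendant '[[[-0.3,-0.1,2],[0,0,0]],[[-0.3,-0.1,4.5],[0,0,0]],[[-0.3,-0.1,7],[0,0,0]],[[-0.3,-0.1,9],[0,0,0]],[[-0.3,-0.1,10.5],[0,0,0]],[[-0.3,-0.1,12],[0,0,0]],[[-0.3,-0.1,13],[0,0,0]],[[-0.3,-0.1,13.4],[0,0,0]],[[-0.3,-0.1,13.4],[0,0,0]],[[-0.3,-0.1,13.4],[0,0,0]]]'; python3 d.py .476 -.057 .066
python3 - <<'E'
from h import *
im=arm.get_image("side"); cv2.imwrite("pics/side2.png",cv2.resize(im["color"][100:260,260:500],None,fx=3,fy=3))
E
```

```text
t: 4.15
tool_pos: [0.4769, -0.0554, 0.0662]
tcp_rot: [-0.707, 0.707, -0.0, 0.0]
contact_force: [0.3, 0.3, 0.9]
gripper_width: 0.0849
4.15 [ 0.4769 -0.0554  0.0662] zaxis [ 0.001 -0.    -1.   ] w 0.08486627464822492 f [0.3 0.3 0.9]
[0.16 0.09 0.02]
```

View pics/side2.png

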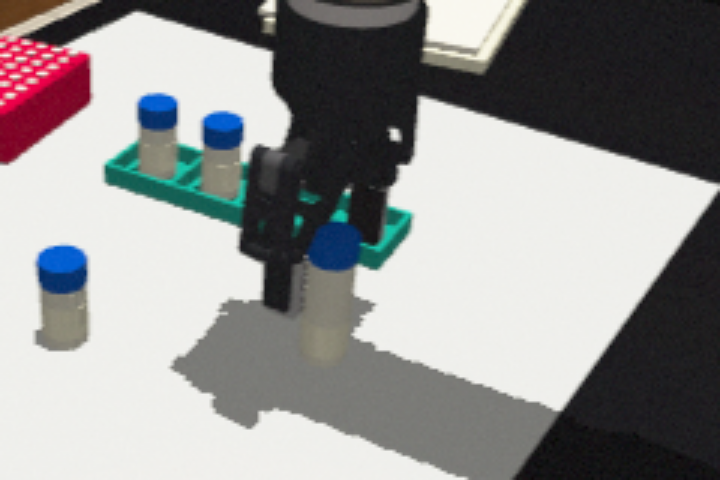

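Run:
```python
from h import *
im=arm.get_image("side")
c=lambda p:[round((a-b)*3) for a,b in zip(proj(im,np.array(p)),(260,100))]
print("tip+y",c([.477,-.013,.06]),"tip-y",c([.477,-.098,.06]),"tubetop",c([.476,-.057,.086]),"tcp",c([.477,-.0554,.066]))
v,u=np.mgrid[0:400,0:640]
P=deproj(im,u.ravel()*1.,v.ravel()*1.,im["range_z"].ravel().astype(float)).reshape(400,640,3)
for x,y in((280,295),(265,240),(372,215),(335,245),(325,330)): print((x,y),P[100+y//3,260+x//3].round(3))
im=arm.get_image("top"); cv2.imwrite("pics/top2.png",cv2.resize(im["color"][100:300,240:440],None,fx=3,fy=3))
```

```text
tip+y [283, 308] tip-y [359, 241] tubetop [330, 234] tcp [324, 264]
(280, 295) [0.472 0.001 0.079]
(265, 240) [0.476 0.014 0.118]
(372, 215) [ 0.47  -0.097  0.082]
(335, 245) [ 0.47  -0.05   0.086]
(325, 330) [ 0.468 -0.047  0.028]
```

View pics/top2.png

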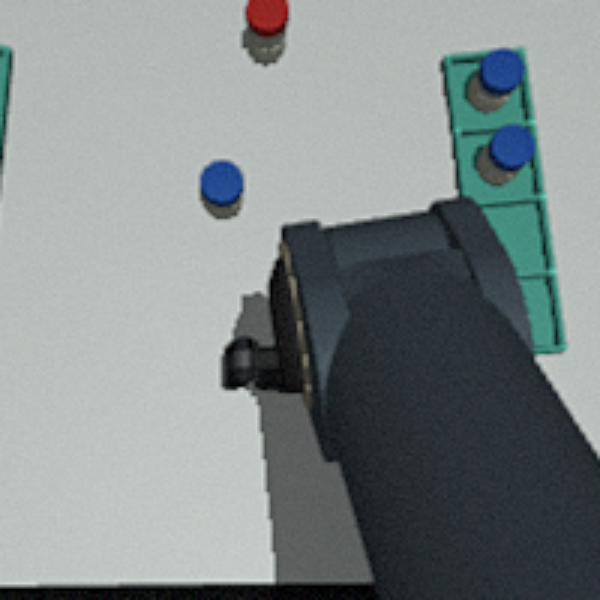

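The projections match the picture and the tube stands between the pads, so I close on it.

```bash
python3 -m pendant '[[[0.1,0.1,0],[0,0,0]],[[0.1,0.1,0],[0,0,0]],[[0.1,0.1,0],[0,0,0]],[[0.1,0.1,0],[0,0,0]],[[0.1,0.1,0],[0,0,0]],[[0.1,0.1,0],[0,0,0]],[[0.1,0.1,0],[0,0,0]],[[0.1,0.1,0],[0,0,0]],[[0.1,0.1,0],[0,0,0]],[[0.1,0.1,0],[0,0,0]]]' 0; python3 d.py .534 .2188 .18
```

```text
t: 5.3
tool_pos: [0.4755, -0.0562, 0.0657]
tcp_rot: [-0.707, 0.707, -0.0, -0.0]
contact_force: [-0.3, -0.0, -0.8]
gripper_width: 0.029
5.3 [ 0.4755 -0.0562  0.0657] zaxis [ 0. -0. -1.] w 0.028985158990704665 f [-0.3 -0.  -0.8]
[-27.51  -5.84 -11.43]
```

Gripped at about 29 mm. I lift, then travel over the bay. The short tube's top at 58 mm stays well below the path.

```bash
python3 -m pendant '[[[0,0,-1],[0,0,0]],[[0,0,-3],[0,0,0]],[[0,0,-6],[0,0,0]],[[0,0,-9],[0,0,0]],[[-2,-0.5,-11],[0,0,0]],[[-5,-1,-11.4],[0,0,0]],[[-8.5,-1.8,-11.4],[0,0,0]],[[-12,-2.5,-11.4],[0,0,0]],[[-15.5,-3.2,-11.4],[0,0,0]],[[-19,-4,-11.4],[0,0,0]]]'; python3 -m pendant '[[[0,0,0],[0,0,0]]]'; python3 d.py .534 .2188 .18
```

```text
t: 6.3
tool_pos: [0.5156, 0.1351, 0.1806]
tcp_rot: [-0.707, 0.707, -0.0, 0.0]
contact_force: [0.6, -0.3, -0.1]
gripper_width: 0.0288
t: 6.4
tool_pos: [0.5159, 0.1399, 0.1809]
tcp_rot: [0.71, -0.704, -0.001, -0.002]
contact_force: [-0.4, 0.5, -0.5]
gripper_width: 0.0287
6.4 [0.5159 0.1399 0.1809] zaxis [ 0.002  0.004 -1.   ] w 0.02865877401547948 f [-0.4  0.5 -0.5]
[-7.87 -1.87  0.13]
```

```bash
python3 -m pendant '[[[-2.5,-0.5,0],[0,0,0]],[[-5,-1.1,0],[0,0,0]],[[-7,-1.6,0],[0,0,0]],[[-8,-1.9,0],[0,0,0]],[[-8.3,-1.9,0],[0,0,0]],[[-8.3,-1.9,0],[0,0,0]],[[-8.3,-1.9,0],[0,0,0]],[[-8.3,-1.9,0],[0,0,0]]]';  python3 d.py .534 .2188 .07
python3 - <<'E'
from h import *
for n in ("top","side"):
  im=arm.get_image(n)
  cv2.imwrite(f"pics/{n}3.png",im["color"])
  for r in arm.regions_of("tube_tall",im)[:2]:
    P=cloud(im,r["mask"]); print(n,r["confidence"],r["bbox"],np.percentile(P,[2,50,98],axis=0).round(3).tolist())
E
```

```text
t: 7.2
tool_pos: [0.5346, 0.2154, 0.1797]
tcp_rot: [-0.706, 0.708, -0.0, -0.0]
contact_force: [0.7, 0.6, 0.2]
gripper_width: 0.0284
7.2 [0.5346 0.2154 0.1797] zaxis [-0.    -0.001 -1.   ] w 0.028432773555897888 f [0.7 0.6 0.2]
[-0.35  0.06 10.97]
top 0.67 [197.1, 187.9, 216.0, 197.3] [[0.52, 0.204, 0.068], [0.523, 0.211, 0.151], [0.538, 0.237, 0.2]]
side 0.75 [203.3, 172.2, 228.6, 242.9] [[0.52, 0.205, 0.117], [0.524, 0.221, 0.163], [0.542, 0.23, 0.2]]
```

View pics/side3.png

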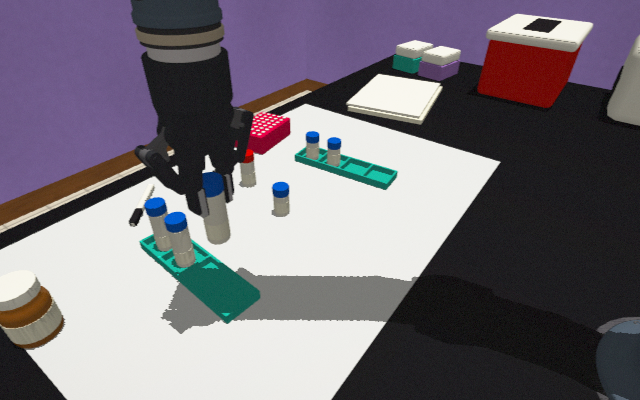

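The tube hangs upright from the fingers over the near empty bay (215,205, bay at about (230,290)). I lower it.

```bash
python3 -m pendant '[[[-0.2,0.1,2],[0,0,0]],[[-0.3,0.1,4.5],[0,0,0]],[[-0.3,0.1,7],[0,0,0]],[[-0.3,0.1,8.7],[0,0,0]],[[-0.3,0.1,9.7],[0,0,0]],[[-0.3,0.1,10.2],[0,0,0]],[[-0.3,0.1,10.5],[0,0,0]],[[-0.3,0.1,10.7],[0,0,0]],[[-0.3,0.1,10.7],[0,0,0]],[[-0.3,0.1,10.7],[0,0,0]]]';  python3 d.py .534 .2188 .07
python3 - <<'E'
from h import *
im=arm.get_image("side")
cv2.imwrite("pics/side4.png",cv2.resize(im["color"][160:350,100:320],None,fx=3,fy=3))
r=arm.regions_of("tube_tall",im)
for r in r[:2]:
    P=cloud(im,r["mask"]); print(r["confidence"],r["bbox"],np.percentile(P,[2,50,98],axis=0).round(3).tolist())
E
```

```text
t: 8.4
tool_pos: [0.534, 0.2199, 0.0733]
tcp_rot: [-0.707, 0.707, -0.0, 0.001]
contact_force: [-0.1, 0.0, 0.1]
gripper_width: 0.0288
8.4 [0.534  0.2199 0.0733] zaxis [ 0.001  0.    -1.   ] w 0.028836389410697338 f [-0.1  0.   0.1]
[ 0.11 -0.    0.33]
0.75 [216.5, 243.3, 237.8, 306.3] [[0.519, 0.205, 0.008], [0.523, 0.224, 0.059], [0.543, 0.234, 0.094]]
```

View pics/side4.png

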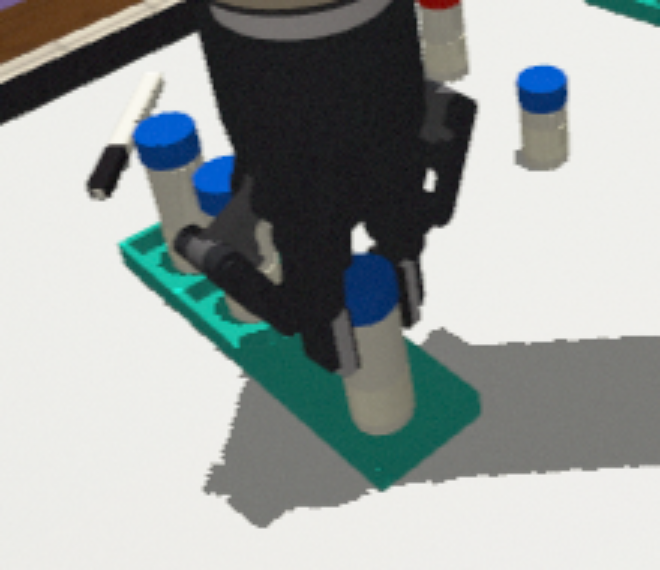

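The tube is in the bay at crop (380,400), a few mm above the floor. I lower the rest in fine steps.

```bash
python3 -m pendant '[[[0,0,0.1],[0,0,0]],[[0,0,0.2],[0,0,0]],[[0,0,0.3],[0,0,0]],[[0,0,0.3],[0,0,0]]]'; python3 -m pendant '[[[0,0,0.1],[0,0,0]],[[0,0,0.1],[0,0,0]],[[0,0,0.1],[0,0,0]]]'
```

```text
t: 8.9
tool_pos: [0.5335, 0.2197, 0.0694]
tcp_rot: [-0.707, 0.707, 0.0, -0.0]
contact_force: [0.2, 0.1, -0.3]
gripper_width: 0.0288
t: 9.2
tool_pos: [0.5337, 0.2197, 0.0694]
tcp_rot: [-0.707, 0.707, -0.0, -0.0]
contact_force: [-1.9, -0.9, 5.5]
gripper_width: 0.029
```

Contact at 5.5 N, so the tube has touched down. I open.

```bash
python3 -m pendant '[[[0,0,0],[0,0,0]],[[0,0,0],[0,0,0]],[[0,0,0],[0,0,0]],[[0,0,0],[0,0,0]],[[0,0,0],[0,0,0]],[[0,0,0],[0,0,0]],[[0,0,0],[0,0,0]],[[0,0,0],[0,0,0]]]' 8.5
python3 -m pendant '[[[0,0,-0.5],[0,0,0]],[[0,0,-2],[0,0,0]],[[0,0,-4.5],[0,0,0]],[[0,0,-7.5],[0,0,0]],[[0,0,-10.5],[0,0,0]],[[0,0,-12],[0,0,0]],[[0,0,-12],[0,0,0]]]'; python3 d.py .609 .0225 .19
python3 - <<'E'
from h import *
for n in ("top","side"):
  im=arm.get_image(n)
  cv2.imwrite(f"pics/{n}5.png",im["color"])
  for t in("tube_tall","tube_short"):
   for r in arm.regions_of(t,im)[:3]:
    P=cloud(im,r["mask"]); print(n,t,r["confidence"],r["bbox"],np.percentile(P,[2,50,98],axis=0).round(3).tolist())
E
```

```text
t: 10.0
tool_pos: [0.5336, 0.2197, 0.0687]
tcp_rot: [-0.707, 0.707, -0.0, 0.0]
contact_force: [0.4, 0.2, -0.5]
gripper_width: 0.0852
t: 10.7
tool_pos: [0.5349, 0.2205, 0.1917]
tcp_rot: [-0.707, 0.707, -0.001, 0.003]
contact_force: [-0.5, 0.3, -0.6]
gripper_width: 0.0852
10.7 [0.5349 0.2205 0.1917] zaxis [ 0.005  0.002 -1.   ] w 0.0851874432653746 f [-0.5  0.3 -0.6]
[19.79 -7.42  0.17]
top tube_tall 0.68 [303.8, 156.3, 322.2, 173.2] [[0.595, 0.006, 0.0], [0.606, 0.023, 0.057], [0.631, 0.037, 0.061]]
top tube_tall 0.66 [203.5, 185.7, 227.1, 206.6] [[0.52, 0.208, 0.003], [0.531, 0.217, 0.088], [0.548, 0.245, 0.093]]
top tube_short 0.7 [303.8, 153.7, 319.6, 172.2] [[0.595, 0.011, 0.016], [0.605, 0.023, 0.057], [0.622, 0.035, 0.061]]
side tube_tall 0.7 [210.8, 249.5, 237.2, 305.1] [[0.519, 0.195, 0.004], [0.525, 0.226, 0.06], [0.549, 0.234, 0.09]]
side tube_short 0.84 [270.8, 181.5, 288.8, 214.9] [[0.595, -0.013, -0.0], [0.602, 0.028, 0.036], [0.665, 0.035, 0.058]]
```

View pics/side5.png

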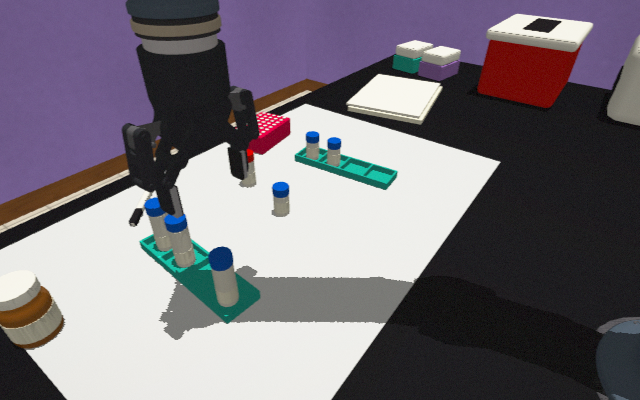

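The tall tube stands upright in its bay at (223,280) and the fingers are clear of it. On to the short tube at (281,200).

```bash
python3 -m pendant '[[[2,-0.7,0],[0,0,0]],[[5,-1.9,0],[0,0,0]],[[8.5,-3.2,0],[0,0,0]],[[12,-4.5,0],[0,0,0]],[[15.5,-5.8,0],[0,0,0]],[[18,-6.8,0],[0,0,0]],[[19.5,-7.4,0],[0,0,0]],[[19.8,-7.4,0],[0,0,0]],[[19.8,-7.4,0],[0,0,0]],[[19.8,-7.4,0],[0,0,0]]]'; python3 -m pendant '[[[0,0,0],[0,0,0]],[[0,0,0],[0,0,0]]]'; python3 d.py .609 .0225 .044
```

```text
t: 12.0
tool_pos: [0.6069, 0.024, 0.1886]
tcp_rot: [0.708, -0.706, -0.001, -0.0]
contact_force: [-0.6, 0.1, 0.2]
gripper_width: 0.0847
t: 12.2
tool_pos: [0.6072, 0.0231, 0.1889]
tcp_rot: [0.708, -0.707, -0.0, -0.0]
contact_force: [-0.7, -0.1, 0.2]
gripper_width: 0.085
12.2 [0.6072 0.0231 0.1889] zaxis [ 0.  0. -1.] w 0.08497500362102156 f [-0.7 -0.1  0.2]
[ 0.06 -0.17 14.49]
```

```bash
python3 -m pendant '[[[0.1,-0.1,2],[0,0,0]],[[0.1,-0.1,5],[0,0,0]],[[0.1,-0.1,8],[0,0,0]],[[0.1,-0.1,10.5],[0,0,0]],[[0.1,-0.1,12.5],[0,0,0]],[[0.1,-0.1,13.8],[0,0,0]],[[0.1,-0.1,14.4],[0,0,0]],[[0.1,-0.1,14.5],[0,0,0]],[[0.1,-0.1,14.5],[0,0,0]],[[0.1,-0.1,14.5],[0,0,0]]]'; python3 d.py .609 .0225 .044
python3 - <<'E'
from h import *
im=arm.get_image("side"); cv2.imwrite("pics/side6.png",cv2.resize(im["color"][100:260,180:400],None,fx=3,fy=3))
c=lambda p:[round((a-b)*3) for a,b in zip(proj(im,np.array(p)),(180,100))]
print(c([.608,.066,.038]),c([.608,-.02,.038]),c([.609,.0225,.058]))
E
```

```text
t: 13.2
tool_pos: [0.6093, 0.0208, 0.0448]
tcp_rot: [-0.707, 0.707, -0.001, 0.001]
contact_force: [0.2, -0.5, 0.3]
gripper_width: 0.0853
13.2 [0.6093 0.0208 0.0448] zaxis [ 0.002  0.    -1.   ] w 0.08526277455716792 f [ 0.2 -0.5  0.3]
[-0.17  0.03  0.08]
[249, 322] [346, 256] [297, 258]
```

View pics/side6.png

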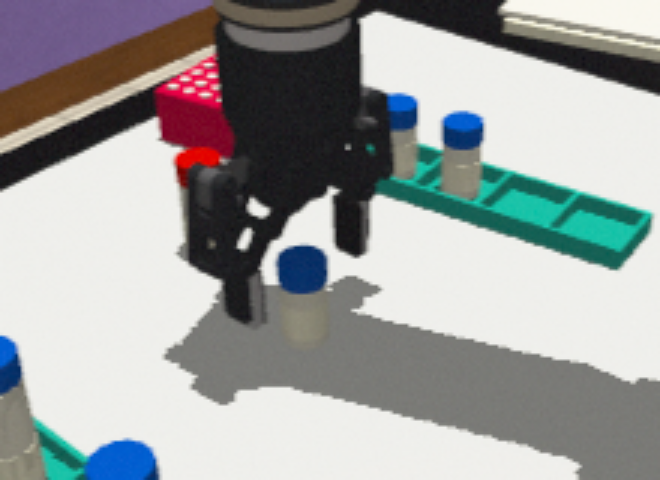

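The short tube is between the pads at crop (303,295). I close and then lift.

```bash
python3 -m pendant '[[[-0.1,0,0],[0,0,0]],[[-0.1,0,0],[0,0,0]],[[-0.1,0,0],[0,0,0]],[[-0.1,0,0],[0,0,0]],[[-0.1,0,0],[0,0,0]],[[-0.1,0,0],[0,0,0]],[[-0.1,0,0],[0,0,0]],[[-0.1,0,0],[0,0,0]],[[-0.1,0,0],[0,0,0]],[[-0.1,0,0],[0,0,0]]]' 0; python3 d.py .524 -.1828 .165
```

```text
t: 14.25
tool_pos: [0.6088, 0.0217, 0.044]
tcp_rot: [-0.707, 0.707, -0.0, 0.0]
contact_force: [-0.2, -0.2, 3.7]
gripper_width: 0.0285
14.25 [0.6088 0.0217 0.044 ] zaxis [ 0.001 -0.    -1.   ] w 0.02849917113446441 f [-0.2 -0.2  3.7]
[ 20.45   8.46 -12.11]
```

```bash
python3 -m pendant '[[[0,0,-1],[0,0,0]],[[0,0,-3],[0,0,0]],[[0,0,-6],[0,0,0]],[[0,0,-9],[0,0,0]],[[1,0.4,-11.5],[0,0,0]],[[3.5,1.4,-12.1],[0,0,0]],[[6.5,2.6,-12.1],[0,0,0]],[[9.5,3.8,-12.1],[0,0,0]],[[12.5,5,-12.1],[0,0,0]],[[14,5.8,-12.1],[0,0,0]]]'; python3 -m pendant '[[[0,0,0],[0,0,0]],[[0,0,0],[0,0,0]]]'; python3 d.py .524 -.1828 .165
```

```text
t: 15.25
tool_pos: [0.5486, -0.1216, 0.1646]
tcp_rot: [-0.706, 0.709, 0.0, -0.001]
contact_force: [0.8, -0.2, -0.0]
gripper_width: 0.0284
t: 15.45
tool_pos: [0.5504, -0.1176, 0.1648]
tcp_rot: [-0.707, 0.707, 0.0, 0.0]
contact_force: [0.7, 1.4, 0.6]
gripper_width: 0.0287
15.45 [ 0.5504 -0.1176  0.1648] zaxis [ 0.     0.001 -1.   ] w 0.028705178771500688 f [0.7 1.4 0.6]
[ 6.52  2.63 -0.02]
```

```bash
python3 -m pendant '[[[2,0.8,0],[0,0,0]],[[4,1.6,0],[0,0,0]],[[5.8,2.4,0],[0,0,0]],[[6.5,2.6,0],[0,0,0]],[[6.5,2.6,0],[0,0,0]],[[6.5,2.6,0],[0,0,0]],[[6.5,2.6,0],[0,0,0]],[[6.5,2.6,0],[0,0,0]]]'; python3 d.py .524 -.1828 .048
python3 - <<'E'
from h import *
for n in ("top","side"):
  im=arm.get_image(n)
  cv2.imwrite(f"pics/{n}7.png",im["color"])
  for t in("tube_short",):
   for r in arm.regions_of(t,im)[:3]:
    P=cloud(im,r["mask"]); print(n,t,r["confidence"],r["bbox"],np.percentile(P,[2,50,98],axis=0).round(3).tolist())
E
```

```text
t: 16.25
tool_pos: [0.5249, -0.182, 0.1647]
tcp_rot: [0.708, -0.707, -0.0, -0.0]
contact_force: [-0.4, 0.8, -0.3]
gripper_width: 0.0287
16.25 [ 0.5249 -0.182   0.1647] zaxis [ 0.  0. -1.] w 0.02871397757915906 f [-0.4  0.8 -0.3]
[ 0.08  0.09 11.67]
top tube_short 0.64 [421.2, 197.1, 431.8, 203.2] [[0.511, -0.183, 0.129], [0.513, -0.175, 0.153], [0.516, -0.17, 0.179]]
side tube_short 0.82 [373.8, 91.9, 392.7, 128.3] [[0.511, -0.192, 0.122], [0.515, -0.174, 0.141], [0.537, -0.167, 0.179]]
```

View pics/side7.png

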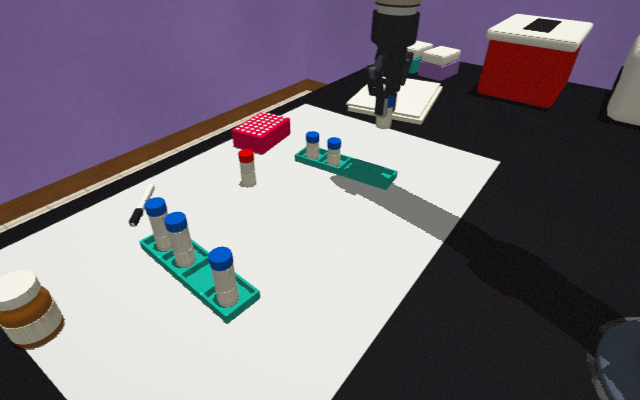

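The short tube is held upright at (384,112), above the near bay of the right rack. I lower it to a few mm above the floor.

```bash
python3 -m pendant '[[[0.1,0.1,2],[0,0,0]],[[0.1,0.1,4.5],[0,0,0]],[[0.1,0.1,7],[0,0,0]],[[0.1,0.1,9],[0,0,0]],[[0.1,0.1,10.2],[0,0,0]],[[0.1,0.1,10.9],[0,0,0]],[[0.1,0.1,11.2],[0,0,0]],[[0.1,0.1,11.4],[0,0,0]],[[0.1,0.1,11.4],[0,0,0]],[[0.1,0.1,11.4],[0,0,0]]]'; python3 d.py .524 -.1828 .048
python3 - <<'E'
from h import *
im=arm.get_image("side")
cv2.imwrite("pics/side8.png",cv2.resize(im["color"][80:230,270:470],None,fx=3,fy=3))
E
```

```text
t: 17.45
tool_pos: [0.5239, -0.1844, 0.0514]
tcp_rot: [-0.707, 0.707, -0.001, 0.0]
contact_force: [0.7, -0.0, 0.0]
gripper_width: 0.0289
17.45 [ 0.5239 -0.1844  0.0514] zaxis [ 0.001 -0.    -1.   ] w 0.02890429389437921 f [ 0.7 -0.   0. ]
[-0.16 -0.01  0.34]
```

View pics/side8.png

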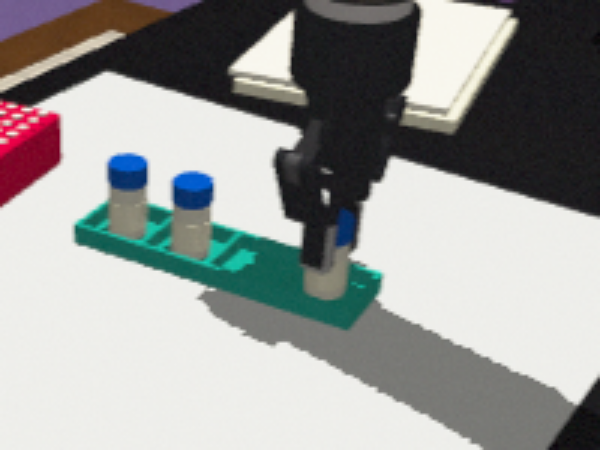

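The tube is inside the bay at crop (327,285). The last few mm go slowly.

```bash
python3 -m pendant '[[[0,0,0.1],[0,0,0]],[[0,0,0.2],[0,0,0]],[[0,0,0.3],[0,0,0]],[[0,0,0.3],[0,0,0]],[[0,0,0.3],[0,0,0]]]'; python3 -m pendant '[[[0,0,0.1],[0,0,0]],[[0,0,0.1],[0,0,0]],[[0,0,0.1],[0,0,0]]]'
```

```text
t: 18.0
tool_pos: [0.5235, -0.1843, 0.048]
tcp_rot: [-0.707, 0.707, -0.0, 0.0]
contact_force: [-1.2, 0.2, 3.6]
gripper_width: 0.0288
t: 18.3
tool_pos: [0.5235, -0.1843, 0.0479]
tcp_rot: [-0.707, 0.707, -0.0, -0.0]
contact_force: [-3.2, 1.3, 11.7]
gripper_width: 0.0286
```

Touched down at 11.7 N. I open and retreat.

```bash
python3 -m pendant '[[[0,0,-0.1],[0,0,0]],[[0,0,-0.1],[0,0,0]],[[0,0,-0.1],[0,0,0]],[[0,0,-0.1],[0,0,0]],[[0,0,-0.1],[0,0,0]],[[0,0,-0.1],[0,0,0]],[[0,0,-0.1],[0,0,0]],[[0,0,-0.1],[0,0,0]]]' 8.5
python3 -m pendant '[[[0,0,-0.5],[0,0,0]],[[0,0,-2],[0,0,0]],[[0,0,-4.5],[0,0,0]],[[0,0,-7.5],[0,0,0]],[[0,0,-11],[0,0,0]],[[0,0,-14],[0,0,0]],[[0,0,-16],[0,0,0]],[[0,0,-16],[0,0,0]],[[0,0,-16],[0,0,0]],[[0,0,-16],[0,0,0]]]'
python3 - <<'E'
from h import *
cen={"tube_tall":((.6147,.2123),-4.62),"tube_short":((.6047,-.1756),5.08)}
for n in ("top","side"):
  im=arm.get_image(n)
  cv2.imwrite(f"pics/{n}9.png",im["color"])
  for t,h in(("tube_short",.062),("tube_tall",.09)):
   for r in arm.regions_of(t,im)[:2]:
    P=cloud(im,r["mask"]); T=P[P[:,2]>h-.006]
    if len(T)==0: print(n,t,r["confidence"],r["bbox"],"none");continue
    m=(T.min(0)+T.max(0))/2; c,a=cen[t];a=np.radians(a);d=m[:2]-c
    print(n,t,round(r["confidence"],2),r["bbox"],m.round(3),np.percentile(P[:,2],[2,98]).round(3),"in rack",d@[np.cos(a),np.sin(a)],d@[-np.sin(a),np.cos(a)])
E
```

```text
t: 19.1
tool_pos: [0.5234, -0.1842, 0.0477]
tcp_rot: [-0.707, 0.707, -0.0, 0.0]
contact_force: [-0.4, -0.2, -0.7]
gripper_width: 0.0853
t: 20.1
tool_pos: [0.5226, -0.1841, 0.2069]
tcp_rot: [-0.707, 0.707, 0.001, -0.0]
contact_force: [0.5, 0.4, -0.4]
gripper_width: 0.0848
top tube_short 0.71 [402.8, 196.0, 425.3, 210.7] [ 0.524 -0.181  0.061] [0.013 0.065] in rack -0.08045590813802136 0.0019621232719685
top tube_tall 0.86 [204.1, 187.7, 226.2, 205.6] [0.534 0.222 0.089] [0.026 0.093] in rack -0.08125259782421718 0.003060247239387169
side tube_short 0.89 [370.2, 150.0, 388.5, 180.2] [ 0.524 -0.182  0.06 ] [0.008 0.062] in rack -0.08093198646087285 0.001001266796670691
side tube_short 0.5 [211.6, 249.7, 235.9, 308.7] [0.533 0.22  0.074] [0.007 0.09 ] in rack -0.03654167985220735 0.40068491544599577
side tube_tall 0.58 [209.2, 249.5, 237.7, 307.0] [0.533 0.22  0.088] [0.006 0.09 ] in rack -0.08212761768618794 0.0013404050882247127
```

View pics/side9.png

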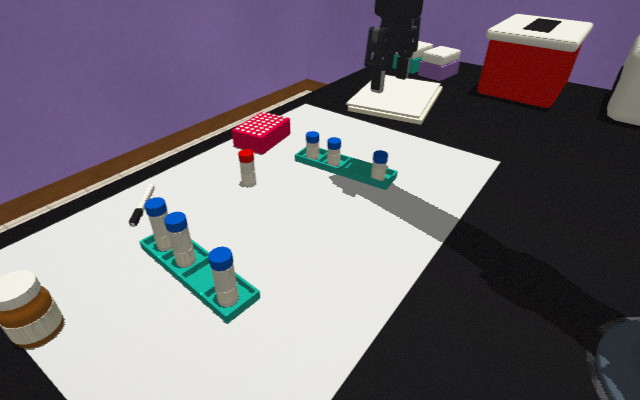

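View pics/top9.png

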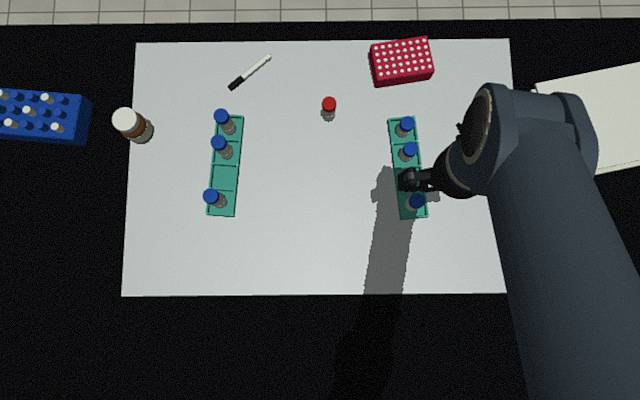

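Both tubes stand upright in the near bays, the tall one at (223,280) and the short one at (380,167) in the side view. The gripper is well clear and the arm is at rest.

```bash
python3 -c "
from station import arm
print(arm.hand_in())"
```

```text
the job is handed in; nothing more can be done
None
```

I placed both tubes and handed the job in at about 20 s. The tall tube is in the nearest bay of the left (86 mm) rack and the short tube is in the nearest bay of the right (58 mm) rack. Each was lowered until it touched the bay floor (5.5 N for the tall tube, 11.7 N for the short one) and then released.

In the last pictures both tubes are upright, about 80 to 82 mm down the row on the empty side and within about 3 mm of the middle line. Their tops are at about 62 mm and 90 mm, as they should be, and the gripper is clear.

The networks disagreed with the other measurements three times. Two early reports called the loose short tube "tall", and one low-confidence final report called the tall tube "short". The measured heights and the pictures settled which was which.

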